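# Unclip the yellow filter cover

### The job

The filter under the yellow cover is due for inspection: squeeze the cover's two black snap tabs together to release it, lift the cover straight off its housing, and lower it into the orange tray, right way up with the tabs on top, before letting go. Leave both housings standing where they are, and the blue cover clipped on.

Things in the scene. Friction and masses are not known exactly. Their poses are not given: they have to be found in the camera images.
- housing_yellow: light grey filter housing under the yellow cover, 100 (x) x 96 (y) x 59 mm high, loose on the worktop, about 0.9 kg; a 21 mm black hose barb on its front and back (-x, +x). Origin: centre of its underside, z up. The cover sits inside its 84 x 80 mm well, flush with the rim, so it can be taken only by its tabs
- yellow_cover: yellow clip-on cover, 81 (x) x 77 (y) x 23 mm high without its two black tabs, 0.1 kg, held in the housing by two hooks. Origin: centre of its underside (lower edge of its two skirts, on which it also stands when set down), z up; sits 36 mm above the housing's underside. Tabs stand upright on its top face: 5 mm thick, 24 mm wide (x), 36 mm tall, outer faces at y = +28 and -28 mm
- yellow_cover_grip (a point): point midway between the yellow cover's two tabs, 48 mm above its origin, 25 mm above its top face: the place for the middle of the finger pads. Fingers close along the cover's y axis onto the tabs' outer faces (56 mm apart free, 38 mm fully squeezed). A firm grip of 20 to 40 N holds the tabs at their stops and carries the cover
- yellow_cover_left_tab (a joint): inward slide of the yellow cover's +y tab, m: 0 sprung out, 0.009 at its stop; its hook is free of the housing from 0.006 on. Spring 3 N at 0 to 7 N at the stop; springs back when released
- yellow_cover_right_tab (a joint): the same for the -y tab, m: 0 sprung out, 0.009 at its stop
- housing_blue: the like grey filter housing under the blue cover, same size; origin: centre of its underside. Not to be worked on
- blue_cover: the blue clip-on cover, the same shape as the yellow one, clipped in its housing 36 mm above the housing's underside; origin: centre of its underside. To be left on
- tray: shallow orange plastic tray, fixed to the worktop, 128 (x) x 116 (y) mm, 18 mm high at the rim, inner floor 120 x 108 mm, 4 mm above the worktop. Origin: centre of its underside
Mind the look-alikes: they are no part of the job. There is more than one size of the yellow_cover; the one meant has the size given above.

How it is judged (in metres and radians):
On the way, in this order (a step that is already met when the one before it is completed fails the run):
1. the yellow cover, both tabs squeezed in, is lifted clear of its housing (z of yellow_cover in the frame of housing_yellow above 0.07 m and value of joint each of yellow_cover_left_tab, yellow_cover_right_tab above 0.004 m and height (world z) of housing_yellow below 0.01 m), for 0.1 s.
2. the yellow cover is lowered to within about 15 mm of the tray's floor with its tabs still squeezed (z of yellow_cover in the frame of tray below 0.02 m and horizontal distance between yellow_cover and tray below 0.05 m and value of joint each of yellow_cover_left_tab, yellow_cover_right_tab above 0.004 m), for 0.1 s.
At the end, for the whole second after the job is handed in: The yellow cover stands flat on the tray's floor (its centre within 40 mm of the tray's, tilt under 7 degrees), at rest, tabs up and sprung back out; both housings stand upright on the worktop within 50 mm of where they were, and the blue cover is still clipped on its housing (horizontal distance between yellow_cover and tray below 0.04 m and z of yellow_cover in the frame of tray below 0.012 m and angle between yellow_cover's own z axis and vertical below 0.12 rad and linear speed of yellow_cover below 0.02 m/s and value of joint each of yellow_cover_left_tab, yellow_cover_right_tab below 0.003 m and angle between each of housing_yellow, housing_blue's own z axis and vertical below 0.1 rad and height (world z) of housing_yellow below 0.01 m and distance of each of housing_yellow, housing_blue from where it was at the start of the episode below 0.05 m and z of blue_cover in the frame of housing_blue below 0.042 m); the robot touches nothing.
It fails at once if the blue cover is pulled out of its housing (z of blue_cover in the frame of housing_blue above 0.05 m).
It fails at once if the yellow housing is lifted off the worktop or tipped (height (world z) of housing_yellow above 0.025 m or angle between housing_yellow's own z axis and vertical above 0.35 rad).
It also fails if it takes over 42 s, if anything falls off the work surface, if the arm or the gripper's body presses on something with over 40 N, if the wrist force passes 120 N, or if a joint passes its speed limit or range.

### The arm

A 6-joint arm with a two-finger parallel gripper is mounted at the origin on a cart in front of the work surface, level with it; the furniture and walls round the work are solid. World frame = base frame: x ahead of the robot, y to its left, z up, the work surface at z = 0. Lengths are in m, angles in degrees, forces in N, time in s.
With the tool pointing down it reaches from about 0.25 to 0.725 m from the base axis. Payload 9.7 kg.
Tool frame: the origin (TCP) lies midway between the tips of the shut fingers; the grasp point (between the pads) lies bot.hold_point_z behind it (bot.hold_point_z is the distance from the TCP to the grasp point, in m); z points along the fingers, y is the line along which they close (so a half turn about z gives the same grasp; the last joint's range is limited). The gripper opens to 85 mm and grips with 20 to 120 N. Pads are 22 mm wide; open, the fingers measure 114 mm over their backs; the gripper's body (76 mm by 85 mm) begins 54 mm behind the grasp point. The pads swing forward as they close: fully open they stand 13 mm farther back than shut.
Start: joints at [67.494, 4.979, 10.078, 95.1, 0, 90], TCP at [0.211, 0.508, 0.231] pointing down, gripper open.
Joint ranges: [-179.16, 179.16], [-48.56, 103.87], [-65.8, 70.77], [-126.05, 130.52], [-82.76, 87.17], [-180, 180]. Speed limits (degrees/s): [127.2, 127.2, 147.25, 180, 180, 180].

### API

Orientations are given as [roll, pitch, yaw] about the fixed x, y, z axes, in that order (R = Rz(yaw) Ry(pitch) Rx(roll)).
In Python, from workcell import bot, camera, camera_model, ticket gives the robot as it stands.
- The arm moves only by the tool send_rows, never from a script. Its argument "targets" is text: rows parted by semicolons, each of 5 numbers parted by spaces: the shift along the tool's x, y, z in mm, then the turn about the tool's z in degrees, then the closure in counts, from 0 (fully open) to 255 (shut). A call has 1 to 20 rows; each row is the pose to reach, as a shift and turn from the pose commanded when the call began, along the tool's axes at that moment; what a row does not reach only later rows make up. A row lasts 1/8 s, in which the tool goes at most 62.5 mm and 10.7 degrees, less where a joint would pass 70% of its speed; a pose out of reach is approached as far as the arm can. A call with a gripper value outside its range is refused whole. The fingers move at their own pace and stop on an object; "newtons" is the grip in N (left out, the last holds). Time passes only in rows, so rows that repeat a pose let the fingers close. It gives the time, the measured TCP pose, the force, the opening and the grip force at its end, in the units of the state.
- bot.get_obs(): the state, without advancing time (a new reading comes with each control period).
- camera(name): name is "scene" or "top"; returns the picture (420x560x3 uint8, blue, green, red); there is no depth.
- camera_model(name): a dict with "K" (3x3 intrinsics, pixels), "pose" (4x4, takes a point from camera to world coordinates). Camera axes: x right, y down, z forward; pixel columns grow to the right and rows downward; lengths in m; the calibration is good to about 2 mm. A picture is of the moment at which its call begins. camera_model takes no time and is no camera call.
- ticket.job_done(): hands the job in; it is judged then, once.
The state is a dict: "time": time; "q": joint angles; "qd": joint speeds; "joint_efforts": joint torques, N m; "ee_pos": TCP position; "tcp_rot": TCP orientation; "wrist_force": force on the tool from outside, world axes, zero at the start; "torque": the same for the moment, N m; "opening": finger opening in m; "grasp_force": force on a finger pad.
Only numpy, scipy, OpenCV 4.12 (cv2) and the standard library are available. Lean on these libraries where they do the work, as an engineer would, in place of code of your own. Each camera call takes 0.05 s, during which the arm holds its last target. There are 200 camera calls.

## Working session

There is one attempt and no reset: what is moved stays moved. The work goes in short steps, Python scripts to look and compute and a tool call to move; the robot and the scene stay as the last step left them, time stands still between calls to the robot, and variables do not carry over. Pictures are saved under pics/ and viewed, at most 10 in all, crops included, and the job is handed in when it is done.

Besides the shell and the picture viewer there is one more tool, called after "Request:" by a JSON object that holds its "op" and its "data", one argument or row to a line. send_rows: Moves the arm, as the interface text tells. Its arguments: {"type":"object","properties":{"targets":{"type":"string"},"newtons":{"type":"number"}},"required":["targets"]}

```bash
mkdir -p pics; python3 - <<'E'
from workcell import bot,camera,camera_model
import cv2,numpy as np
for n in("scene","top"):
    cv2.imwrite(f"pics/{n}0.png",camera(n)); m=camera_model(n); print(n,np.round(m["K"],1).tolist(),np.round(m["pose"],4).tolist())
print(bot.get_obs(),bot.hold_point_z)
E
```

```text
scene [[500.8, 0.0, 280.1], [0.0, 500.8, 211.8], [0.0, 0.0, 1.0]] [[-0.0454, -0.4801, 0.876, -0.8934], [-0.9989, 0.0302, -0.0353, -0.0113], [-0.0095, -0.8767, -0.4809, 0.8068], [0.0, 0.0, 0.0, 1.0]]
top [[483.7, 0.0, 283.6], [0.0, 483.7, 210.6], [0.0, 0.0, 1.0]] [[0.0253, -0.9912, 0.1301, 0.2092], [-0.9997, -0.0256, -0.0007, -0.0735], [0.004, -0.13, -0.9915, 1.6948], [0.0, 0.0, 0.0, 1.0]]
{'time': 0.1, 'q': array([6.74930291e+01, 5.00870431e+00, 1.00388623e+01, 9.50991153e+01,
       1.27823798e-04, 9.00008717e+01]), 'qd': array([ 0.06193574, -0.03546781,  0.15022332, -0.07696126,  0.06701689,
        0.0565562 ]), 'joint_efforts': array([ 3.39805192e-04, -5.21558511e+01,  4.65655875e+01,  1.60470855e-02,
        8.79518240e-06,  5.09815294e-06]), 'ee_pos': array([0.21045969, 0.5079215 , 0.23064553]), 'tcp_rot': array([-1.79931043e+02, -1.26774596e-04,  1.57492157e+02]), 'wrist_force': array([-0.30029627,  0.13830965,  0.83754225]), 'torque': array([-0.01395144, -0.00699942,  0.01516246]), 'grasp_force': 0.0, 'opening': 0.08567801381344638} 0.0187
```

View pics/top0.png

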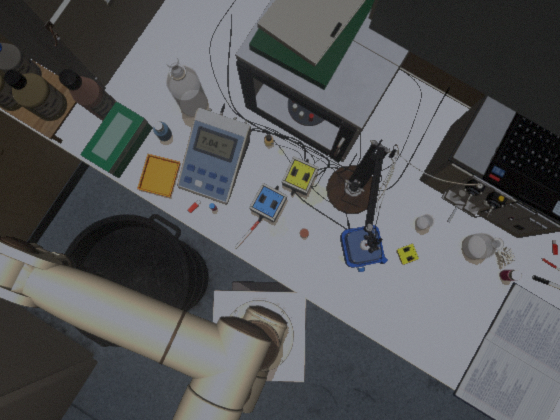

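View pics/scene0.png

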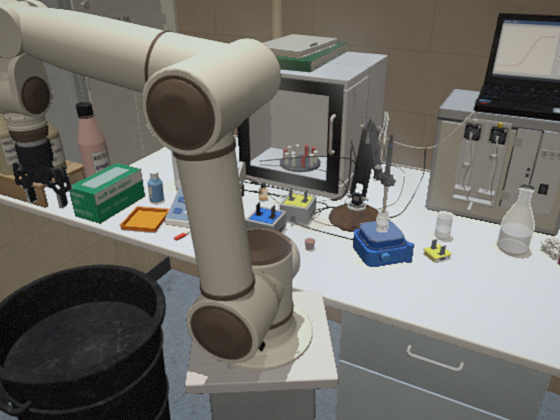

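The top view shows the yellow cover in its housing at about (299,176), the blue one at (267,203), the tray at (160,176) and a small loose look-alike at (407,254). I'll enlarge the relevant part.

```bash
python3 - <<'E'
import cv2
a=cv2.imread("pics/top0.png")[140:236,240:368]; a=cv2.resize(a,None,fx=6,fy=6,interpolation=cv2.INTER_CUBIC)
cv2.imwrite("pics/c1.png",a)
a=cv2.imread("pics/scene0.png")[170:260,220:340]; a=cv2.resize(a,None,fx=6.5,fy=6.5,interpolation=cv2.INTER_CUBIC)
cv2.imwrite("pics/c2.png",a)
E
```

```text
(no output)
```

View pics/c1.png

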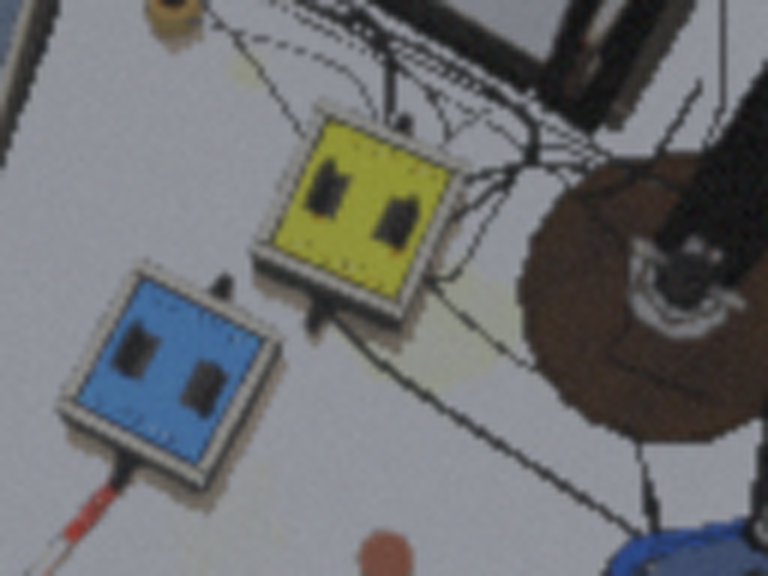

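View pics/c2.png

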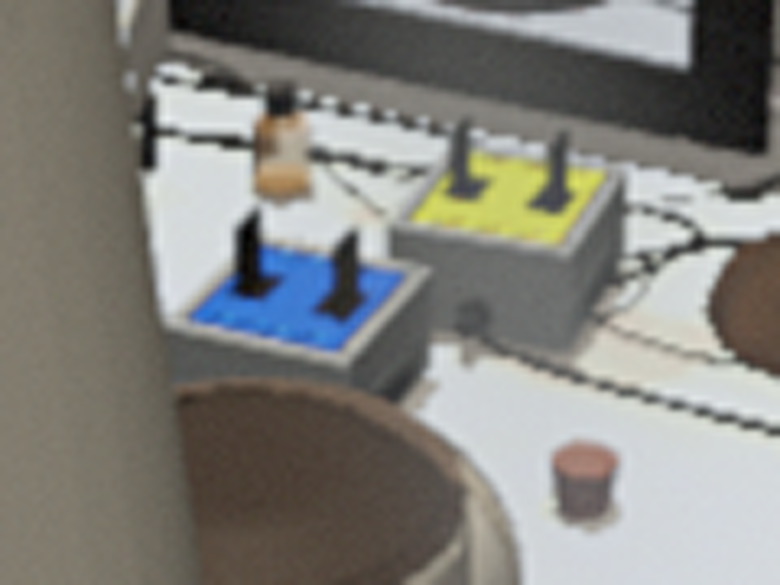

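The crops show the yellow cover's tabs upright and spread along the oven front, with the rim corners clear, so I'll fit rectangles to the coloured faces at their known heights.

```bash
cat >h.py <<'E'
import cv2,numpy as np
from workcell import bot,camera,camera_model
def ray(n,px,z):
    m=camera_model(n);K=np.array(m["K"]);T=np.array(m["pose"])
    px=np.atleast_2d(np.asarray(px,float));d=(np.c_[px,np.ones(len(px))]@np.linalg.inv(K).T)@T[:3,:3].T
    return (T[:3,3]+d*((z-T[2,3])/d[:,2])[:,None])[:,:2]
def blob(n,im,box,lo,hi,z):
    x0,y0,x1,y1=box;h=cv2.cvtColor(im[y0:y1,x0:x1],cv2.COLOR_BGR2HSV)
    m=cv2.inRange(h,lo,hi);k,l,s,c=cv2.connectedComponentsWithStats(m)
    i=1+s[1:,4].argmax();v,u=np.nonzero(l==i)
    w=ray(n,np.c_[u+x0,v+y0],z)
    r=cv2.minAreaRect((w*1000).astype(np.float32));return r,s[i,4]
E
python3 - <<'E'
from h import *
t=cv2.imread("pics/top0.png");s=cv2.imread("pics/scene0.png")
Y=((22,90,60),(38,255,255));B=((98,110,60),(118,255,255));O=((8,130,60),(24,255,255))
print("yellow",blob("top",t,(275,150,325,205),*Y,.059),blob("scene",s,(275,180,322,215),*Y,.059))
print("blue",blob("top",t,(245,180,290,225),*B,.059),blob("scene",s,(240,200,290,230),*B,.059))
print("tray",blob("top",t,(130,145,188,205),*O,.018),blob("scene",s,(110,195,175,240),*O,.018))
c=lambda p:(np.array(p)+.5)/6-.5+[240,140]
print("rim",ray("top",c([(322,105),(465,165),(403,308),(255,250)]),.059).round(3).tolist())
print("tabs tops",ray("top",c([(326,185),(400,220)]),.09).round(3).tolist())
print("oven bottom front",ray("top",[(243,118),(338,158)],.0).round(3).tolist(),ray("top",[(240,72),(357,128)],.3).round(3).tolist())
print("lamp base",ray("top",[(328,188),(352,190)],.01).round(3).tolist())
E
```

```text
yellow (((551.2112426757812, -127.47248840332031), (76.87744903564453, 81.05630493164062), 67.1649169921875), np.int32(443)) (((546.914794921875, -127.34174346923828), (75.95650482177734, 78.21066284179688), 67.53756713867188), np.int32(207))
blue (((454.5361022949219, -20.06645965576172), (75.97138214111328, 80.15047454833984), 63.4599494934082), np.int32(424)) (((449.6305236816406, -20.879135131835938), (73.80371856689453, 78.53372955322266), 62.87173843383789), np.int32(255))
tray (((543.3646850585938, 369.2424621582031), (119.00138854980469, 129.50958251953125), 77.34141540527344), np.int32(1220)) (((526.5332641601562, 366.6887512207031), (125.35035705566406, 148.78555297851562), 77.54375457763672), np.int32(847))
rim [[0.611, -0.104], [0.578, -0.187], [0.494, -0.153], [0.525, -0.067]]
tabs tops [[0.558, -0.106], [0.539, -0.148]]
oven bottom front [[0.766, 0.081], [0.627, -0.265]] [[0.811, 0.068], [0.646, -0.287]]
lamp base [[0.515, -0.23], [0.51, -0.315]]
```

```bash
cat >>h.py <<'E'
from scipy.spatial.transform import Rotation as R
def go(xyz,yaw=None):
    o=bot.get_obs();r=R.from_euler("xyz",o["tcp_rot"],degrees=True)
    d=r.inv().apply(np.array(xyz)-o["ee_pos"])*1000
    a=0 if yaw is None else -((yaw-o["tcp_rot"][2]+180)%360-180)
    print("t",o["time"],"shift",d.round(1),"turn",round(a,1),"q",o["q"].round(1))
E
python3 -c "
from h import *
go([.550,-.127,.16],157.2)"
```

```text
t 0.1 shift [-556.7 -456.5   71.2] turn 0.3 q [67.5  5.  10.  95.1  0.  90. ]
```

Request:
{"op": "send_rows", "data": {
  "targets": "-15 -12 0 0 0; -50 -41 0 0 0; -90 -74 0 0 0; -130 -107 0 0 0; -170 -139 0 0 0; -210 -172 0 0 0; -250 -205 0 0 0; -290 -238 0 0 0; -330 -271 0 0 0; -370 -303 0 0 0; -410 -336 0 0 0; -450 -369 0 0 0; -490 -402 0 0 0; -525 -431 0 0 0; -548 -449 0 0 0; -556 -456 10 0 0; -557 -457 30 0 0; -557 -457 50 0 0; -557 -457 50 0 0; -557 -457 50 0 0",
  "newtons": 30
}}

```text
time: 2.6
ee_pos: [0.5499, -0.127, 0.182]
tcp_rot: [180.0, 0.0, 157.5]
wrist_force: [1.0, 0.3, 0.8]
opening: 0.0855
grasp_force: 0.0
```

```bash
python3 - <<'E'
from h import *
go([.550,-.127,.062],157.2); o=bot.get_obs();print(o["ee_pos"],o["tcp_rot"],o["wrist_force"])
t=camera("top");s=camera("scene")
a=np.vstack([cv2.resize(t[120:230,230:400],None,fx=4.4,fy=2.7)*0 if 0 else cv2.resize(t[130:230,230:400],None,fx=3,fy=3,interpolation=2),cv2.resize(s[110:210,230:400],None,fx=3,fy=3,interpolation=2)])
cv2.imwrite("pics/v1.png",a[:600])
E
```

```text
t 2.6 shift [  0.   0. 120.] turn 0.3 q [-13.    6.2   5.9  89.7   0.    9.5]
[ 0.54992257 -0.12702289  0.18202517] [1.79991759e+02 3.38638475e-02 1.57518291e+02] [0.98874626 0.3028874  0.79653022]
```

View pics/v1.png

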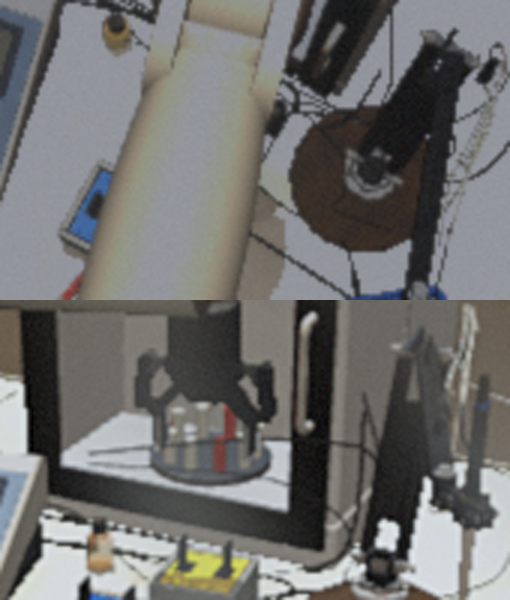

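The view shows the open gripper (about (205,370) in the stacked crop) above and in line with the cover's tabs (about (205,560)), clear of the oven and the stand. Next I descend and squeeze.

Request:
{"op": "send_rows", "data": {
  "targets": "0 0 15 0 0; 0 0 35 0 0; 0 0 55 0 0; 0 0 75 0 0; 0 0 90 0 0; 0 0 105 0 0; 0 0 115 0 0; 0 0 120 0 0; 0 0 120 0 0"
}}

```text
time: 3.82
ee_pos: [0.5502, -0.1273, 0.0612]
tcp_rot: [-180.0, -0.0, 157.5]
wrist_force: [0.1, -0.6, -0.3]
opening: 0.0857
grasp_force: 0.0
```

```bash
python3 - <<'E'
from h import *
o=bot.get_obs();print(o["ee_pos"],o["wrist_force"],o["grasp_force"])
s=camera("scene")
cv2.imwrite("pics/v2.png",cv2.resize(s[130:240,230:370],None,fx=5,fy=5,interpolation=2))
E
```

```text
[ 0.55018099 -0.1273052   0.06124837] [ 0.14766637 -0.56599499 -0.27084048] 0.0
```

View pics/v2.png

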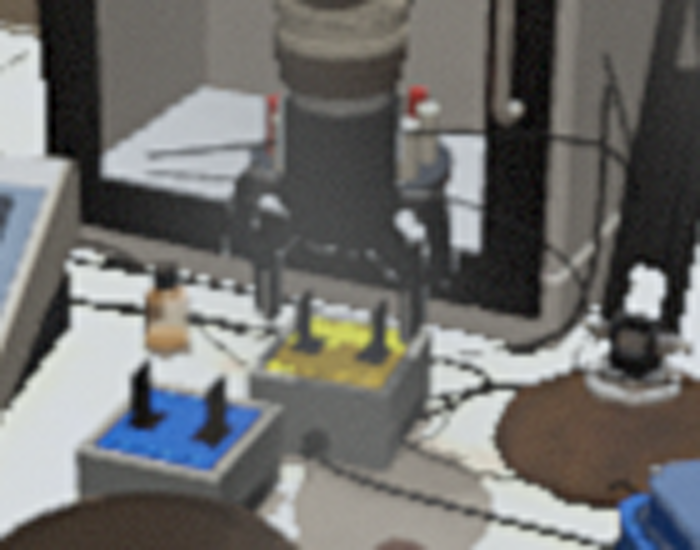

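Fingers at x≈268 and 415 straddle the tabs at x≈305 and 378, so both pairs share a midpoint near 341. The grip is centred, so I close.

Request:
{"op": "send_rows", "data": {
  "targets": "0 0 0 0 60; 0 0 0 0 80; 0 0 0 0 100; 0 0 0 0 120; 0 0 0 0 255; 0 0 0 0 255; 0 0 0 0 255; 0 0 0 0 255; 0 0 0 0 255; 0 0 0 0 255",
  "newtons": 30
}}

```text
time: 5.12
ee_pos: [0.5507, -0.1275, 0.063]
tcp_rot: [180.0, 0.1, 157.5]
wrist_force: [-3.2, -0.0, 12.6]
opening: 0.0357
grasp_force: 30.4
```

Request:
{"op": "send_rows", "data": {
  "targets": "0 0 -2 0 255; 0 0 -5 0 255; 0 0 -10 0 255; 0 0 -15 0 255; 0 0 -15 0 255"
}}

```text
time: 5.75
ee_pos: [0.5505, -0.1274, 0.0768]
tcp_rot: [180.0, 0.0, 157.5]
wrist_force: [-0.1, -0.6, -1.3]
opening: 0.0352
grasp_force: 30.1
```

```bash
python3 - <<'E'
from h import *
o=bot.get_obs();print(o["ee_pos"],o["wrist_force"],o["grasp_force"],o["opening"])
s=camera("scene")
cv2.imwrite("pics/v3.png",cv2.resize(s[130:240,230:370],None,fx=5,fy=5,interpolation=2))
E
```

```text
[ 0.55045564 -0.12736248  0.07682647] [-0.05397821 -0.6167719  -1.28360339] 30.115792751312256 0.03522713010423764
```

View pics/v3.png

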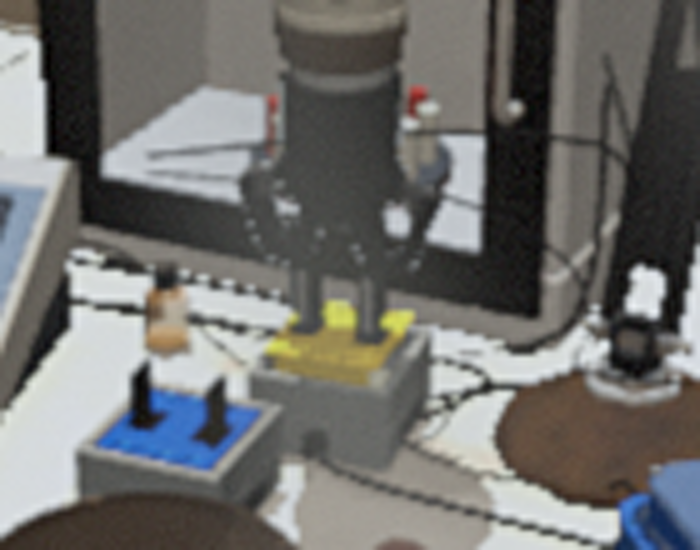

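The cover is about 15 mm proud of the rim at (340,340), the housing has not moved, and the extra load is about 1 N. I continue up and on to the tray.

Request:
{"op": "send_rows", "data": {
  "targets": "0 0 -10 0 255; 0 0 -25 0 255; 0 0 -45 0 255; 0 0 -70 0 255; 0 0 -95 0 255; 0 0 -120 0 255; 0 0 -140 0 255; 0 0 -148 0 255; 0 0 -150 0 255; 0 0 -150 0 255"
}}

```text
time: 7.05
ee_pos: [0.55, -0.1272, 0.2257]
tcp_rot: [-180.0, -0.0, 157.5]
wrist_force: [-0.4, 0.2, -1.1]
opening: 0.0356
grasp_force: 30.1
```

```bash
python3 - <<'E'
from h import *
go([.543,.369,.226],167.3);o=bot.get_obs();print(o["ee_pos"],o["wrist_force"],o["grasp_force"],o["opening"])
E
```

```text
t 7.05 shift [ 1.964e+02  4.558e+02 -2.000e-01] turn -9.8 q [-13.    6.9  11.6  94.7   0.    9.5]
[ 0.55002566 -0.12722647  0.22573168] [-0.35000874  0.21610841 -1.0561456 ] 30.121371746063232 0.03559149539711809
```

Request:
{"op": "send_rows", "data": {
  "targets": "4 9 0 0 255; 12 28 0 0 255; 24 56 0 -1 255; 38 88 0 -2 255; 53 123 0 -3 255; 68 158 0 -4 255; 83 193 0 -5 255; 98 228 0 -5 255; 113 263 0 -6 255; 128 298 0 -7 255; 143 333 0 -8 255; 158 368 0 -9 255; 172 400 0 -10 255; 184 427 0 -10 255; 192 446 0 -10 255; 196 455 0 -10 255; 196 456 0 -10 255; 196 456 0 -10 255"
}}

```text
time: 9.3
ee_pos: [0.5438, 0.3683, 0.2264]
tcp_rot: [-180.0, 0.0, 167.5]
wrist_force: [0.3, 0.2, -1.0]
opening: 0.0355
grasp_force: 30.1
```

```bash
python3 - <<'E'
from h import *
go([.543,.369,.036],167.3);o=bot.get_obs();print(o["ee_pos"],o["grasp_force"],o["opening"])
t=camera("top");s=camera("scene")
f=lambda a:cv2.resize(a,None,fx=3,fy=3,interpolation=2)
cv2.imwrite("pics/v4.png",np.hstack([f(t[90:230,90:220]),f(s[110:250,80:210])])[:, :800])
E
```

```text
t 9.3 shift [  1.    0.5 190.4] turn 0.2 q [34.1 20.5 27.8 97.4 -0.  46.7]
[0.54381296 0.36831262 0.22644134] 30.13112783432007 0.035452589378439814
```

View pics/v4.png

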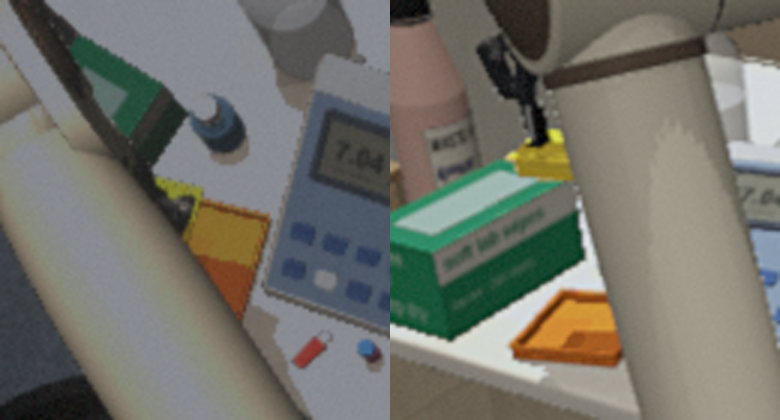

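```bash
python3 - <<'E'
from h import *
t=cv2.imread("pics/top0.png")
r,_=blob("top",t,(70,90,160,185),(70,90,30),(90,255,255),.08)
print("green at z=.08",r,cv2.boxPoints(r).round().tolist())
r,_=blob("top",t,(130,145,188,205),(8,130,60),(24,255,255),.018);print(cv2.boxPoints(r).round().tolist())
cv2.imwrite("pics/c5.png",cv2.resize(t[90:210,70:220],None,fx=5,fy=5,interpolation=2))
E
```

```text
green at z=.08 ((663.1865844726562, 520.0098876953125), (116.92150115966797, 219.9475860595703), 60.705055236816406) [[539.0, 523.0], [730.0, 415.0], [788.0, 517.0], [596.0, 625.0]]
[[467.0, 325.0], [594.0, 297.0], [620.0, 413.0], [493.0, 441.0]]
```

View pics/c5.png

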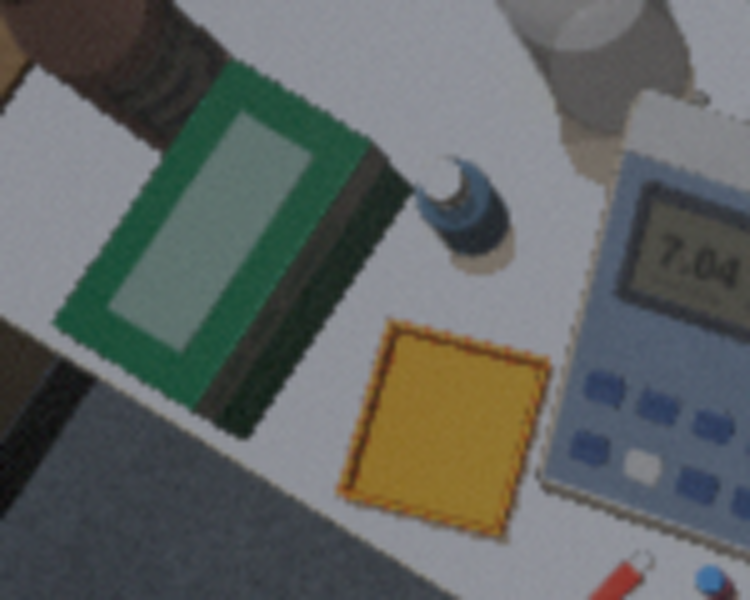

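The tray is clear: the green box's base edge is at (245,437)–(410,190), about 115 mm from the tray centre. Now I lower.

Request:
{"op": "send_rows", "data": {
  "targets": "1 0 15 0 255; 1 0 40 0 255; 1 0 70 0 255; 1 0 100 0 255; 1 0 130 0 255; 1 0 155 0 255; 1 0 172 0 255; 1 0 182 0 255; 1 0 187 0 255; 1 0 190 0 255; 1 0 190 0 255; 1 0 190 0 255"
}}

```text
time: 10.9
ee_pos: [0.5429, 0.3694, 0.0368]
tcp_rot: [180.0, 0.0, 167.5]
wrist_force: [0.1, 0.1, -0.9]
opening: 0.0353
grasp_force: 30.1
```

Request:
{"op": "send_rows", "data": {
  "targets": "0 0 1 0 255; 0 0 2 0 255; 0 0 3 0 255; 0 0 4 0 255; 0 0 4 0 255; 0 0 4 0 255"
}}

```text
time: 11.65
ee_pos: [0.5427, 0.3692, 0.0323]
tcp_rot: [-180.0, -0.0, 167.5]
wrist_force: [-0.2, -0.7, -1.2]
opening: 0.0355
grasp_force: 30.1
```

No contact yet; a little lower.

Request:
{"op": "send_rows", "data": {
  "targets": "0 0 0.5 0 255; 0 0 1 0 255; 0 0 1.5 0 255; 0 0 2 0 255; 0 0 2 0 255; 0 0 2 0 255"
}}

```text
time: 12.4
ee_pos: [0.5427, 0.3693, 0.0312]
tcp_rot: [180.0, 0.0, 167.5]
wrist_force: [-2.2, -1.5, 6.7]
opening: 0.0356
grasp_force: 31.9
```

Contact with the floor. Open gradually, then retreat upwards.

Request:
{"op": "send_rows", "data": {
  "targets": "0 0 0 0 120; 0 0 0 0 100; 0 0 0 0 80; 0 0 0 0 60; 0 0 0 0 40; 0 0 0 0 20; 0 0 0 0 0; 0 0 0 0 0; 0 0 0 0 0; 0 0 0 0 0"
}}

```text
time: 13.65
ee_pos: [0.5427, 0.3692, 0.0303]
tcp_rot: [-180.0, 0.0, 167.5]
wrist_force: [-0.7, -0.8, -0.8]
opening: 0.0856
grasp_force: 0.0
```

Request:
{"op": "send_rows", "data": {
  "targets": "0 0 -5 0 0; 0 0 -20 0 0; 0 0 -45 0 0; 0 0 -80 0 0; 0 0 -120 0 0; 0 0 -160 0 0; 0 0 -190 0 0; -10 -30 -200 0 0; -30 -70 -200 0 0; -50 -115 -200 0 0; -70 -160 -200 0 0; -85 -195 -200 0 0; -95 -220 -200 0 0; -100 -230 -200 0 0; -100 -230 -200 0 0; -100 -230 -200 0 0"
}}

```text
time: 15.65
ee_pos: [0.5904, 0.124, 0.2305]
tcp_rot: [180.0, 0.0, 167.5]
wrist_force: [-0.4, 0.2, -0.1]
opening: 0.0854
grasp_force: 0.0
```

```bash
python3 - <<'E'
from h import *
o=bot.get_obs();print(o["time"],o["ee_pos"],o["wrist_force"],o["opening"])
t=camera("top");s=camera("scene")
try: print(blob("top",t,(130,145,188,205),(26,90,60),(38,255,255),.027))
except Exception as e: print(e)
f=lambda a:cv2.resize(a,None,fx=4,fy=4,interpolation=2)
cv2.imwrite("pics/v6.png",np.hstack([f(t[120:220,110:210]),f(s[160:260,90:190])]))
E
```

```text
15.65 [0.59038748 0.12398684 0.23049275] [-0.3896006   0.22325032 -0.1305829 ] 0.08544102897503413
(((543.6124267578125, 369.098876953125), (79.01091766357422, 79.0388412475586), 77.350830078125), np.int32(408))
```

View pics/v6.png

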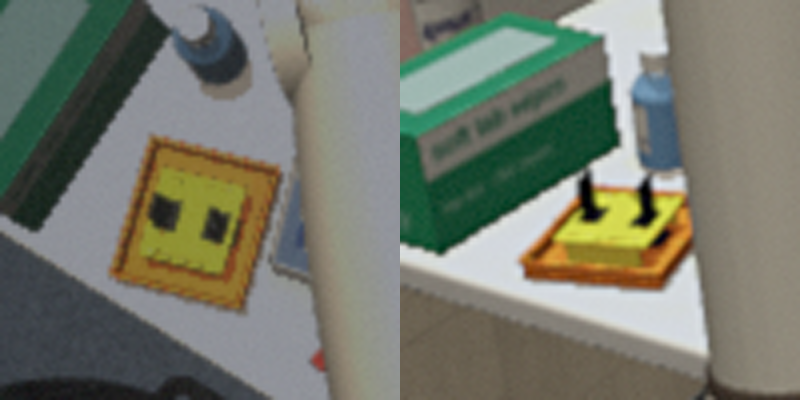

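The cover stands flat and centred in the tray at (195,222), within 1 mm of the tray's centre, with its tabs up and sprung out. The gripper touches nothing.

```bash
python3 -c "
from workcell import ticket
print(ticket.job_done())"
```

```text
the job is handed in; nothing more can be done
None
```

The yellow cover is off its housing and standing upright in the orange tray, within about 1 mm of its centre with the tabs sprung out; I never touched the blue cover, and the job was handed in at about 16 s, with no verdict returned.

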